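Set and clamp the cake smoother's blade carriage

ROBOT

A 6-joint arm with a two-finger parallel gripper is mounted at the origin on the work surface. World frame = base frame: x ahead of the robot, y to its left, z up, the work surface at z = 0. Lengths are in mm, angles in rad, forces in N, time in s.
With the tool pointing down it reaches from about 350 to 875 mm from the base axis. Payload 4.2 kg.
Tool frame: the origin (TCP) lies at the very end of the fingers, on their centre line; the grasp point (between the pads) lies 19 mm behind it; z points along the fingers, y is the line along which they close (so a half turn about z gives the same grasp; the last joint's range is limited). The gripper opens to 85 mm and grips with 20 to 120 N. Pads are 22 mm wide; open, the fingers measure 114 mm over their backs; the gripper's body (76 mm by 85 mm) begins 54 mm behind the grasp point. The pads swing forward as they close: fully open they stand 13 mm farther back than shut.
Start: joints at [1.56, 0.385, 0.008, 0, -1.194, -0.259], TCP at [166.555, 602.378, 231.312] pointing down, gripper open.
Joint ranges: [-3.14, 3.14], [-1.21, 2.06], [-1.07, 1.41], [-3.16, 2.05], [-2.99, -0.16], [-3.1, 3.1]. Speed limits (rad/s): [2.79, 2.79, 3.14, 3.14, 3.14, 3.14].

INTERFACE

Orientations are given as a unit quaternion [x, y, z, w].
In Python, from bench import read_state, get_image, get_calibration, job_done gives the robot as it stands.
- The arm moves only by the shell command python3 -m creep 'ROWS'. ROWS is a JSON object of lists of equal length, an entry for each row: "translation": the shift along the world's x, y, z in cm, a list of three; "delta_rot": the turn, a rotation vector about the world's x, y, z in degrees, a list of three; "hand": the finger opening in cm, from 0 to 8.54. A call has 1 to 8 rows; each row is the pose to reach, as a shift and turn from the pose commanded when the call began; what a row does not reach only later rows make up. A row lasts 1/8 s, in which the tool goes at most 62.5 mm and 10.7 degrees, less where a joint would pass 70% of its speed; a pose out of reach is approached as far as the arm can. A call with a gripper value outside its range is refused whole. The fingers move at their own pace and stop on an object; the grip force is fixed at half the most. Time passes only in rows, so rows that repeat a pose let the fingers close. It gives the time, the measured TCP pose, the force, the opening and the grip force at its end, in the units of the state.
- read_state(): the state, without advancing time (a new reading comes with each control period).
- get_image(name): name is "scene" or "top" or "wrist"; returns (picture, depth): 480x640x3 uint8, red, green, blue; 480x640 float32, mm along the optical axis (not along the pixel's ray), 0 where there is no reading.
- get_calibration(name): a dict with "intrinsics" (3x3 intrinsics, pixels), "xyz" and "attitude" of the camera in the world. Camera axes: x right, y down, z forward; pixel columns grow to the right and rows downward; lengths in mm; the calibration is good to about 2 mm. The wrist camera is an equidistant fisheye: a pixel r from the principal point sees the ray r / f radians off the axis. A picture is of the moment at which its call begins: read the wrist's pose just before it. get_calibration takes no time and is no camera call; for the wrist camera it gives the pose at the moment of the call.
- job_done(): hands the job in; it is judged then, once.
The state is a dict: "clock": time; "joints": joint angles; "joint_vel": joint speeds; "joint_efforts": joint torques, N m; "position": TCP position; "ee_rot": TCP orientation; "contact_force": force on the tool from outside, world axes, zero at the start; "wrist_torque": the same for the moment, N m; "gripper_width": finger opening in mm; "grasp_force": force on a finger pad.
Only numpy, scipy, OpenCV 4.12 (cv2) and the standard library are available. Lean on these libraries where they do the work, as an engineer would, in place of code of your own. Each camera call takes 0.05 s, during which the arm holds its last target. There are 200 camera calls.

TASK

Set up the cake smoother for the next tier: with the red-balled clamp lever still raised, slide the blue carriage by its black grip until its black needle stands over the green clip on the ruler, and stop there; then press the clamp lever all the way down so that the carriage is locked at the clip. The tube rail above is in the way, so come in under it at a slant without knocking it, and leave the dummy cake and the things on the table where they are.

Things in the scene. Friction and masses are not known exactly. Their poses are not given: they have to be found in the camera images.
- stand: Smoothing stand bolted to the table: base 240 x 400 mm, 70 mm high, slide rods along its y, white ruler bar on its far (+x) side, white turntable (230 mm wide, top 132 mm up) centred at x 35, y 260 mm. Origin on the table under the slide's middle line; x away from the robot, y along the slide towards the cake, z up. Carriage middle: x 0, y = -150 mm + joint value.
- rail: Steel tube rail over the stand (same origin and axes): two 18 mm tubes along y, 360 mm above the table, at x -45 and 5 mm, y -210 to 150 mm; end tubes run back to posts at x 130 mm. An upright tool over the grip would hit it; one leaning 28 to 45 degrees, its body towards the robot (-x), passes under. Do not knock it.
- carriage (a joint): Position in m of the blue carriage (block 100 x 130 mm, top 110 mm above the table) along the stand's y: 0 at the end away from the cake, 0.20 at the cake end. About 4 N moves it; it stays where left; no detent at the clip. A white blade stands on its far, cake side at x 35 mm, its top 265 mm above the table.
- grip (a point): Where to hold the carriage: inside its upright black grip block, 22 mm wide along the stand's y, 45 mm along x, top 190 mm above the table, 80 mm tall. This point is mid-width and mid-length, 20 mm below the top, 170 mm above the table, at x -20, y +40 mm from the carriage's middle. At least 35 mm is free on both sides.
- needle (a point): Point on the centre line of the black needle (4 mm wide) that sticks out of the carriage's far side over the ruler, 6 mm from its end, at the carriage's middle in y. Moves with the carriage.
- clip: Green clip, 10 mm wide along the stand's y, 26 mm along x, 8 mm high, fixed on the white ruler bar: the mark for the needle, which passes 5 mm above it. Origin at the centre of its underside; same axes as the stand.
- clamp (a joint): Angle of the clamp lever in rad: 0 when locked (lever level, pointing at the robot), growing as its ball rises, 0.9 fully raised. Stays where it is left; 2 to 3 N at the ball moves it.
- clamp_ball (a point): Centre of the red ball, 28 mm across, at the end of the clamp lever, 105 mm from the hinge. The lever is a steel bar 14 mm wide, 10 mm thick. When locked the ball's centre is 140 mm above the table, 60 mm towards the robot (-x) and 50 mm to -y from the carriage's middle.
- clamp_hinge (a point): The lever's hinge, on the carriage; its axis runs along the stand's y, so the lever swings in the upright plane across the slide.
- cake: White foam dummy cake, 160 mm across and 90 mm tall on a 176 mm board, standing loose on the turntable. Origin at the centre of its underside. Must not be moved.
- tub: White open tub 150 x 200 x 90 mm on the table, loose, to be left alone. Origin under its centre.
- cup: Clear open cup, 100 mm across and 120 mm tall, loose, to be left alone. Origin under its centre.
- spatula: Spatula 240 mm long, lying flat on the table beside the robot, to be left alone. Origin under its middle.

How it is judged:
By the outcome, as a careful person would: the job done as asked, in the order asked, and still so for the second after the job is handed in, with the robot touching nothing.
It also fails if it takes over 54 s, if anything falls off the work surface, if the arm or the gripper's body presses on something with over 40 N, if the wrist force passes 120 N, or if a joint passes its speed limit or range.

## Working session

There is one attempt and no reset: what is moved stays moved. The work goes in short steps, Python scripts to look and compute and a shell command to move; the robot and the scene stay as the last step left them, time stands still between calls to the robot, and variables do not carry over. Pictures are saved under pics/ and viewed, at most 15 in all, crops included, and the job is handed in when it is done.

```bash
mkdir -p pics; cat > h.py <<'E'
from bench import *
import numpy as np, cv2
from scipy.spatial.transform import Rotation as R
def snap(n,f):
    p,d=get_image(n); cv2.imwrite(f'pics/{f}.png',p[:,:,::-1]); np.save(f'pics/{f}.npy',d); return p,d
def cam(n):
    c=get_calibration(n); K=np.array(c['intrinsics']); a=np.array(c['attitude'])
    M=a if a.shape==(3,3) else R.from_quat(a).as_matrix()
    return K,np.array(c['xyz']),M
def pt(n,f,u,v,d=None,z=None):
    K,t,M=cam(n)
    r=M@np.linalg.inv(K)@[u,v,1]
    if z is not None: return t+r*(z-t[2])/r[2]
    if d is None: d=np.load(f'pics/{f}.npy')[int(round(v)),int(round(u))]
    return t+r*d
E
python3 - <<'E'
from h import *
for n in('scene','top'):
    snap(n,n+'0'); print(n,get_calibration(n))
print(read_state())
E
```

```text
scene {'intrinsics': array([[493.21478348,   0.        , 317.68071339],
       [  0.        , 493.21478348, 244.11874489],
       [  0.        ,   0.        ,   1.        ]]), 'xyz': array([1386.01114625, -152.99464765,  799.78357981]), 'attitude': array([ 0.65391712,  0.62037143, -0.29867535, -0.31356775])}
top {'intrinsics': array([[492.40467025,   0.        , 321.60842671],
       [  0.        , 492.40467025, 235.23663999],
       [  0.        ,   0.        ,   1.        ]]), 'xyz': array([ 473.81383955, -145.77214586, 1112.78085494]), 'attitude': array([-0.69878346,  0.71455837, -0.02188429,  0.02508161])}
{'clock': 0.1, 'joints': array([ 1.55960551e+00,  3.85479973e-01,  6.75013930e-03, -4.60015593e-04,
       -1.19397970e+00, -2.58598183e-01]), 'joint_vel': array([-0.00045253, -0.00149895,  0.00469156,  0.00272198,  0.00191034,
        0.00037199]), 'joint_efforts': array([-5.06258930e-04, -3.93323994e+01,  1.88927633e+01,  4.19791505e+00,
       -2.63236485e-03,  5.48757370e-06]), 'position': array([166.41859063, 601.89240865, 230.32222743]), 'ee_rot': array([ 9.90903636e-01, -1.34569772e-01, -9.41221355e-05,  9.75672160e-04]), 'contact_force': array([-0.19008976,  0.19696625, -0.83839951]), 'wrist_torque': array([-0.05283545, -0.00338465, -0.05725336]), 'grasp_force': 0.0, 'gripper_width': 85.16691396052384}
```

View pics/scene0.png

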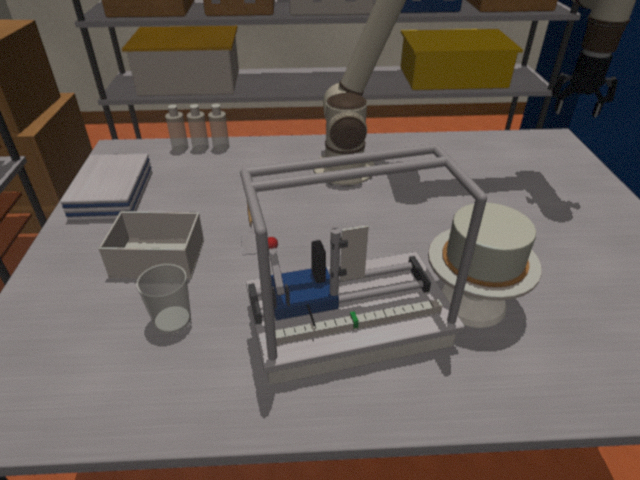

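View pics/top0.png

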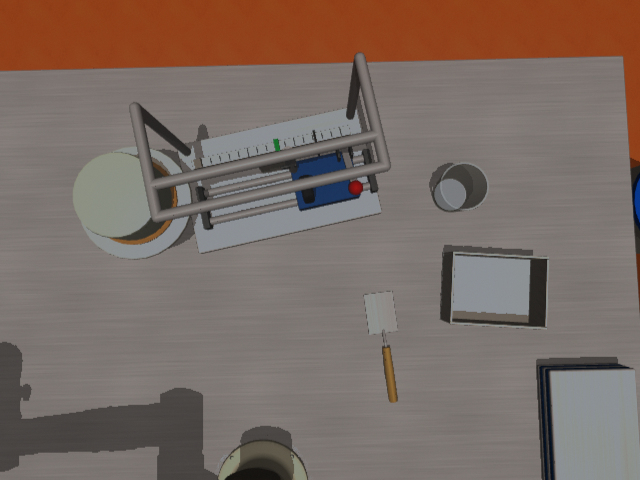

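The scene view shows the needle at about (311,317), the clip at (355,320) and the red ball at (272,243). In the top view the clip is at (277,145), the needle near (316,137) and the ball at (356,188). I'll enlarge both.

```bash
python3 - <<'E'
from h import *
a=cv2.imread('pics/top0.png')[95:255,190:390]; b=cv2.imread('pics/scene0.png')[215:375,235:435]
cv2.imwrite('pics/topc.png',cv2.resize(a,None,fx=4,fy=3.75*4/3.75,interpolation=cv2.INTER_CUBIC)[:600]); 
a=cv2.resize(b,(750,600),interpolation=cv2.INTER_CUBIC); cv2.imwrite('pics/scc.png',a)
E
```

```text
(no output)
```

View pics/topc.png

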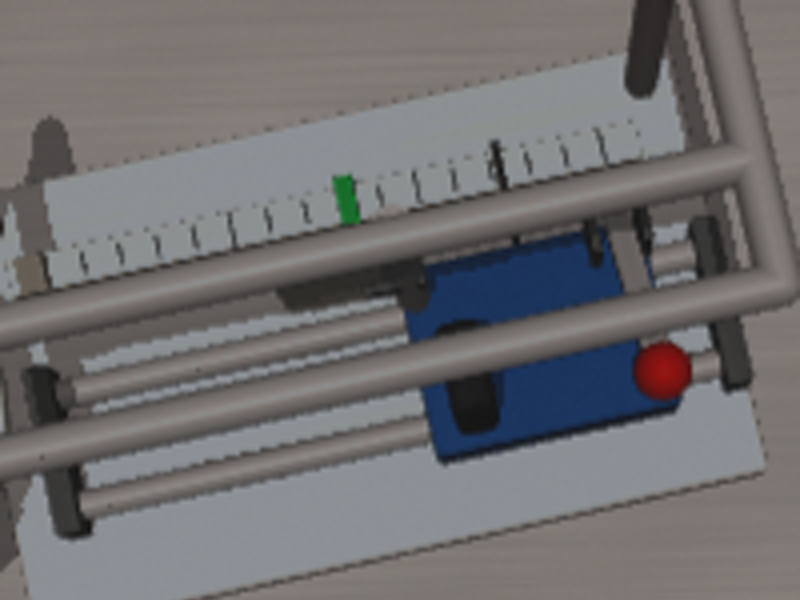

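View pics/scc.png

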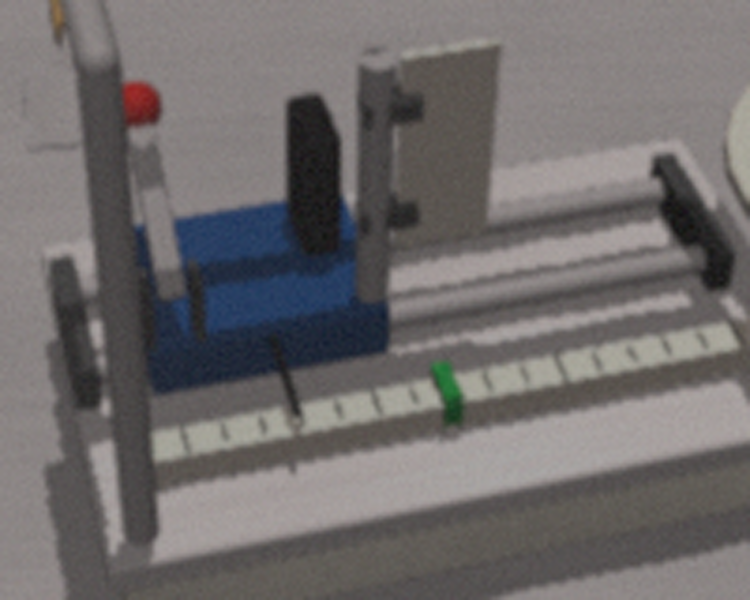

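In the top crop, the clip centre is at (347,200), the needle tip at (494,143) running to (504,185), the grip top spans roughly (440–500, 325–430), and the ball is at (663,371). The scene crop shows the needle tip at (296,413) and the clip at (447,390).

```bash
python3 - <<'E'
from h import *
np.set_printoptions(precision=1,suppress=True)
T=lambda u,v,**k: pt('top','top0',190+u/4,95+v/4,**k)
S=lambda u,v,**k: pt('scene','scene0',235+u/3.75,215+v/3.75,**k)
for n,a in dict(cornFR=(762,472),baseN=(600,490),clip=(347,200),clip2=(345,190),needle=(496,150),need2=(500,165),ruler=(420,190),ball=(663,371),gripf=(478,420),blue=(560,380)).items(): print(n,T(*a))
for n,a in dict(clip=(447,390),ball=(138,104),gripT=(305,105),need=(292,400),need2=(285,380),ruler=(520,375)).items(): print('S',n,S(*a))
fl=pt('top','',200,252.5,z=70);fr=T(764,473,z=70); fr2=pt('top','',357,107,z=70)
print(fl,fr,fr2,np.linalg.norm(fl-fr),np.linalg.norm(fr-fr2))
print('yaw',np.degrees(np.arctan2(*(fl-fr)[[1,0]]))-90)
a=T(50,185,z=70);b=T(640,55,z=70);print('yaw far',np.degrees(np.arctan2(*(a-b)[[1,0]]))-90)
E
```

```text
cornFR [ 588.7 -269.    62.3]
baseN [ 580.2 -181.8   69.4]
clip [733.6 -52.   94.2]
clip2 [738.5 -51.1  95.9]
needle [ 753.8 -131.   110.7]
need2 [ 746.7 -132.8  107.5]
ruler [739.4 -90.1  89. ]
ball [ 620.6 -207.5  209.2]
gripf [ 607.7 -119.9  152.1]
blue [ 633.1 -161.3  110.8]
S clip [742.7 -50.7  97.5]
S ball [ 632.5 -204.1  203.1]
S gripT [ 618.4 -116.8  187.5]
S need [ 752.6 -130.3  105.5]
S need2 [ 740.3 -133.3  107. ]
S ruler [725.2 -10.   87.6]
[512.4 116.8  70. ] [ 587.3 -269.2   70. ] [ 818.9 -224.4   70. ] 393.14904875166644 235.95845738953844
yaw 10.982432548464317
yaw far 11.29166255375847
```

```bash
cat >> h.py <<'E'
ang=np.radians(11.1); UX=np.array([np.cos(ang),np.sin(ang)]); UY=np.array([-np.sin(ang),np.cos(ang)])
def cloud(n,f):
    d=np.load(f'pics/{f}.npy'); K,t,M=cam(n); v,u=np.mgrid[:480,:640]
    P=(np.stack([u,v,np.ones_like(u)],-1)@np.linalg.inv(K).T@M.T)*d[...,None]+t
    P[d==0]=np.nan
    O=np.array([638.,-59.]); q=P[...,:2]-O
    return P,np.stack([q@UX,q@UY,P[...,2]],-1)
E
python3 - <<'E'
from h import *
np.set_printoptions(precision=1,suppress=True)
pc=lambda a:np.percentile(a,[2,10,50,90,98],axis=0)
for n in('top','scene'):
    P,L=cloud(n,n+'0'); rgb=cv2.imread(f'pics/{n}0.png')[:,:,::-1].astype(int)
    x,y,z=np.moveaxis(L,-1,0)
    R_=(abs(x)<110)&(abs(y)<230)
    red=(rgb[...,0]>2.5*rgb[...,1])&(rgb[...,0]>70)&R_&(z>120); print(n,'ball',red.sum(),'\n',pc(L[red]))
    blk=(rgb.max(-1)<45)&R_&(z>130)&(z<205)&(y>-90)&(y<-20)&(x<40); print('grip',blk.sum(),'\n',pc(L[blk]))
    g=(rgb[...,1]>1.5*rgb[...,0])&(rgb[...,1]>1.5*rgb[...,2])&(x<130)&(x>-100)&(abs(y)<200); print('clip',g.sum(),'\n',pc(L[g]),np.mean(P[g],0))
    bl=(rgb[...,2]>1.6*rgb[...,0])&R_&(z>105)&(z<116); print('bluetop\n',pc(L[bl]))
    t=(z>340)&(z<390)&(abs(y)<120)&(x<120)&(x>-120)
    print('tube lo',np.nanmedian(L[t&(x<-22)],0),'tube hi',np.nanmedian(L[t&(x>-18)&(x<50)],0))
    for yy in(-100,0,100):
        for lo,hi in((-80,-22),(-18,40)):
            m=t&(abs(y-yy)<15)&(x>lo)&(x<hi); print(yy,np.nanmedian(L[m],0) if m.any() else None)
E
```

```text
top ball 149 
 [[ -55.2 -154.4  199. ]
 [ -52.5 -151.   201.4]
 [ -44.4 -141.9  206. ]
 [ -35.2 -133.6  208.9]
 [ -32.2 -131.4  211.3]]
grip 233 
 [[-42.1 -62.9 135.5]
 [-41.7 -60.1 148.9]
 [-29.6 -48.6 186.9]
 [ 28.6 -30.6 192. ]
 [ 33.7 -23.3 199.9]]
clip 54 
 [[ 83.  -15.3  92.9]
 [ 85.7 -14.6  94.8]
 [ 95.1 -10.9  97.4]
 [105.2  -7.2 100. ]
 [106.8  -6.2 102.8]] [733.5 -51.4  97.6]
bluetop
 [[ -48.3 -138.6  106.2]
 [ -43.8 -129.   107.4]
 [ -12.4  -90.8  109.8]
 [  41.5  -42.3  112. ]
 [  48.   -31.3  113.1]]
tube lo [-46.2   0.1 367.2] tube hi [  3.3   0.3 367.2]
-100 [ -45.6 -100.   367. ]
-100 [   3.8 -100.1  367.2]
0 [-46.1  -0.2 367.2]
0 [  3.2   0.  367.2]
100 [-46.7  99.6 367.2]
100 [  2.7  99.9 367.5]
scene ball 60 
 [[ -43.2 -147.8  198.3]
 [ -41.4 -146.4  199.8]
 [ -35.7 -141.5  204. ]
 [ -30.5 -135.   208.1]
 [ -29.4 -132.7  208.7]]
grip 394 
 [[-31.1 -63.8 132. ]
 [-23.7 -63.5 138.6]
 [  1.2 -56.2 171.6]
 [  4.5 -47.3 188.8]
 [  5.6 -45.3 189.8]]
clip 65 
 [[ 85.5 -15.   83.1]
 [ 88.5 -14.2  87.2]
 [102.4 -10.7  96.1]
 [110.6  -7.5  97.8]
 [111.8  -6.4  98.5]] [739.  -50.2  94.5]
bluetop
 [[ -42.4 -147.2  105.9]
 [ -30.7 -132.4  106.9]
 [  16.1  -89.6  108.5]
 [  48.   -49.4  110.1]
 [  51.7  -35.3  111.3]]
tube lo [-37.4  -5.1 363. ] tube hi [ 12.5  -4.5 363.4]
-100 [ -37.  -100.5  363.2]
-100 [  12.8 -100.4  363.1]
0 [-37.3  -0.4 363. ]
0 [ 12.3  -0.1 363.7]
100 [-37.8  99.5 362.7]
100 [ 12.1 100.4 363.7]
```

```bash
cat >> h.py <<'E'
O=np.array([638.,-59.])
def W(x,y,z): return np.r_[O+x*UX+y*UY,z]
def goalR(tilt,s=1):
    t=np.radians(tilt); z=np.r_[UX*np.sin(t),-np.cos(t)]; y=-s*np.r_[UY,0]; return R.from_matrix(np.stack([np.cross(y,z),y,z],1))
def delta(p,Rg):
    s=read_state(); print('t',s['clock'],'dpos cm',np.round((p-s['position'])/10,2),'drot',np.round((Rg*R.from_quat(s['ee_rot']).inv()).as_rotvec(degrees=True),1),'F',np.round(s['contact_force'],1),'w',round(s['gripper_width'],1),'q',np.round(s['joints'],2))
E
python3 - <<'E'
from h import *
s=read_state();K,t,M=cam('wrist');r=R.from_quat(s['ee_rot']).as_matrix()
print('cam in tool',r.T@(t-s['position']), r.T@M[:,2])
p=W(-136.4,-52,308.6)
for T in(0,40):
  for sg in(1,-1): delta(p,goalR(T,sg))
E
```

```text
cam in tool [  84.76029186   -0.34848751 -142.09659427] [-0.33017239  0.00094853  0.94392017]
t 0.1 dpos cm [ 34.77 -73.82   7.83] drot [ 0.1  0.  26.6] F [-0.2  0.2 -0.8] w 85.2 q [ 1.56  0.39  0.01 -0.   -1.19 -0.26]
t 0.1 dpos cm [ 34.77 -73.82   7.83] drot [   0.    -0.2 -153.4] F [-0.2  0.2 -0.8] w 85.2 q [ 1.56  0.39  0.01 -0.   -1.19 -0.26]
t 0.1 dpos cm [ 34.77 -73.82   7.83] drot [ -1.4 -40.3  25.5] F [-0.2  0.2 -0.8] w 85.2 q [ 1.56  0.39  0.01 -0.   -1.19 -0.26]
t 0.1 dpos cm [ 34.77 -73.82   7.83] drot [  54.3   -2.2 -145.3] F [-0.2  0.2 -0.8] w 85.2 q [ 1.56  0.39  0.01 -0.   -1.19 -0.26]
```

```bash
python3 -m creep '{"translation":[[2,-4.5,0.5],[4.2,-9,1],[6.4,-13.6,1.5],[8.6,-18.2,2],[10.8,-22.8,2.5],[13,-27.5,3],[15.2,-32.2,3.5],[17.4,-36.9,3.9]],"delta_rot":[[0,0,-9.6],[0,0,-19.2],[0,0,-28.8],[0,0,-38.4],[0,0,-48],[0,0,-57.6],[0,0,-67.2],[0,0,-76.7]],"hand":[8.5,8.5,8.5,8,7,6,5,5]}'
python3 - <<'E'
from h import *
delta(W(-136.4,-52,308.6),goalR(0,-1))
E
```

```text
clock: 1.1
position: [340.8, 231.7, 270.4]
ee_rot: [-0.692, 0.722, 0.0, 0.0]
contact_force: [1.2, 0.4, 0.7]
gripper_width: 49.8
grasp_force: 0.0
t 1.1 dpos cm [ 17.34 -36.79   3.82] drot [ -0.    0.  -76.5] F [1.2 0.4 0.7] w 49.8 q [ 1.   -0.02 -0.4  -0.   -1.19 -1.04]
```

```bash
python3 -m creep '{"translation":[[2.2,-4.6,0.5],[4.4,-9.2,1],[6.6,-13.8,1.5],[8.8,-18.4,2],[11,-23,2.5],[13.2,-27.6,3],[15.3,-32.2,3.5],[17.3,-36.8,3.8]],"delta_rot":[[0,0,-9.6],[0,0,-19.2],[0,0,-28.8],[0,0,-38.4],[0,0,-48],[0,0,-57.6],[0,0,-67.2],[0,0,-76.5]],"hand":[5,5,5,5,5,5,5,5]}'
python3 - <<'E'
from h import *
delta(W(-136.4,-52,308.6),goalR(40,-1))
E
```

```text
clock: 2.1
position: [513.9, -136.3, 308.1]
ee_rot: [-0.096, 0.995, 0.0, -0.0]
contact_force: [1.2, 0.5, 0.2]
gripper_width: 50.1
grasp_force: 0.0
t 2.1 dpos cm [ 0.02 -0.    0.05] drot [  7.7 -39.3   0.1] F [1.2 0.5 0.2] w 50.1 q [ 0.05  0.18 -0.09 -0.   -1.31 -1.42]
```

```bash
python3 -m creep '{"translation":[[0,0,0],[0,0,0],[0,0,0],[0,0,0],[0,0,0]],"delta_rot":[[1.7,-8.6,0],[3.4,-17.2,0],[5.1,-25.8,0],[6.8,-34.4,0],[7.7,-39.3,0]],"hand":[5,5,5,5,5]}'
python3 - <<'E'
from h import *
delta(W(-136.4,-52,308.6),goalR(40,-1))
delta(W(-7.8,-52,155.4),goalR(40,-1))
snap('wrist','w0')
E
```

```text
clock: 2.72
position: [512.0, -134.7, 307.7]
ee_rot: [-0.092, 0.935, 0.032, 0.342]
contact_force: [0.3, -0.8, 0.4]
gripper_width: 49.8
grasp_force: 0.0
t 2.725 dpos cm [ 0.22 -0.16  0.09] drot [ 0.1  0.2 -0.1] F [ 0.3 -0.8  0.4] w 49.8 q [-0.06 -0.08 -0.43 -0.31 -0.56 -1.11]
t 2.725 dpos cm [ 12.84   2.31 -15.23] drot [ 0.1  0.2 -0.1] F [ 0.3 -0.8  0.4] w 49.8 q [-0.06 -0.08 -0.43 -0.31 -0.56 -1.11]
```

View pics/w0.png

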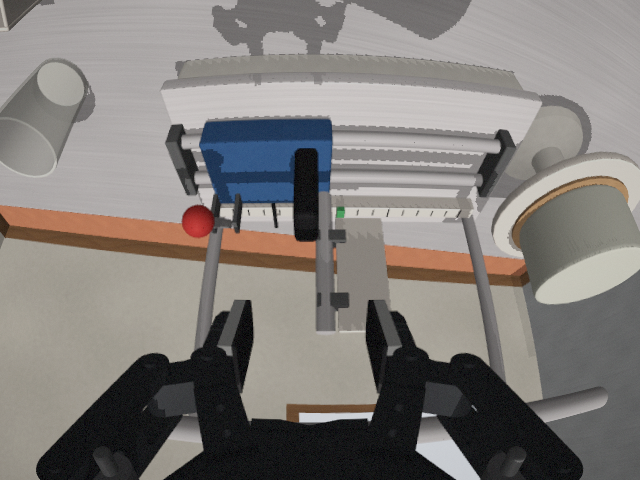

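The wrist view is upside down. It shows the black grip at column 306, between the fingers (centre about column 310), and nothing in the way, so I'll go in.

```bash
python3 -m creep '{"translation":[[2.1,0.3,-2.5],[4.3,0.7,-5.1],[6.5,1.1,-7.7],[8.7,1.5,-10.3],[10.9,1.9,-12.9],[12.8,2.3,-15.2],[12.8,2.3,-15.2]],"delta_rot":[[0,0,0],[0,0,0],[0,0,0],[0,0,0],[0,0,0],[0,0,0],[0,0,0]],"hand":[5,5,5,5,5,5,5]}'
python3 - <<'E'
from h import *
delta(W(-7.8,-52,155.4),goalR(40,-1))
snap('top','top1');snap('wrist','w1')
E
```

```text
clock: 3.65
position: [641.7, -111.1, 153.3]
ee_rot: [-0.093, 0.936, 0.033, 0.338]
contact_force: [0.2, -0.1, 0.6]
gripper_width: 50.4
grasp_force: 0.0
t 3.65 dpos cm [-0.13 -0.04  0.21] drot [ 0.1 -0.2 -0.2] F [ 0.2 -0.1  0.6] w 50.4 q [-0.02  0.3  -0.34 -0.52 -0.28 -0.89]
```

View pics/w1.png

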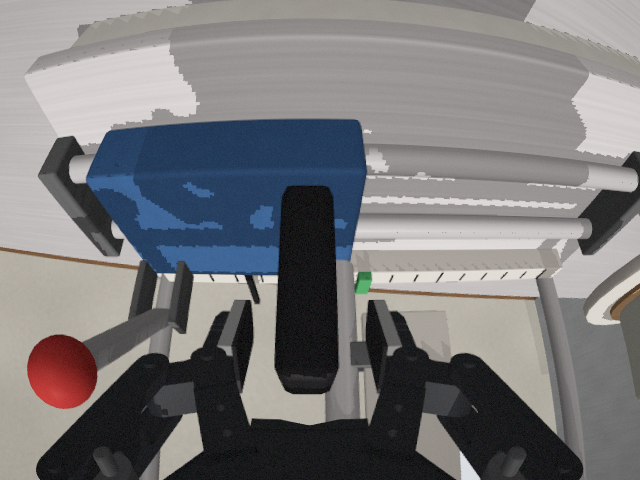

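The wrist view shows the grip at column 306, between the open pads (253 and 368). The ball is clear at (62,371). Joint 5 is near its range end, so I'll lower the tilt by 4° and then close.

```bash
python3 -m creep '{"translation":[[-0.1,0,0.2],[-0.1,0,0.2],[-0.1,0,0.2],[-0.1,0,0.2],[-0.1,0,0.2],[-0.1,0,0.2]],"delta_rot":[[-0.8,3.9,0],[-0.8,3.9,0],[-0.8,3.9,0],[-0.8,3.9,0],[-0.8,3.9,0],[-0.8,3.9,0]],"hand":[5,5,1.8,1.8,1.8,1.8]}'
python3 - <<'E'
from h import *
delta(W(-7.8,-52,155.4),goalR(36,-1))
print(81*UY, read_state()['grasp_force'])
E
```

```text
clock: 4.5
position: [640.1, -112.0, 159.0]
ee_rot: [-0.094, 0.946, 0.029, 0.309]
contact_force: [-5.4, -0.8, 5.1]
gripper_width: 21.6
grasp_force: 60.2
t 4.5 dpos cm [ 0.02  0.04 -0.36] drot [ 0.2  0.1 -0.2] F [-5.4 -0.8  5.1] w 21.6 q [ 0.01  0.3  -0.36 -0.36 -0.31 -1.08]
[-15.59427929  79.48470578] 60.233659744262695
```

```bash
python3 -m creep '{"translation":[[-0.2,0.9,0],[-0.39,1.96,0],[-0.58,2.94,0],[-0.77,3.92,0],[-0.97,4.9,0],[-1.16,5.89,0],[-1.35,6.87,0],[-1.35,6.87,0]],"delta_rot":[[0,0,0],[0,0,0],[0,0,0],[0,0,0],[0,0,0],[0,0,0],[0,0,0],[0,0,0]],"hand":[1.8,1.8,1.8,1.8,1.8,1.8,1.8,1.8]}'
python3 - <<'E'
from h import *
delta(W(-7.8,29,155.4),goalR(36,-1))
a,_=snap('top','top2');b,_=snap('scene','sc2')
A=cv2.resize(a[110:180,240:340,::-1],(700,490)) if 0 else cv2.resize(a[115:175,240:320,::-1],(400,300),interpolation=cv2.INTER_CUBIC)
B=cv2.resize(b[285:345,320:400,::-1],(800,600),interpolation=cv2.INTER_CUBIC)
cv2.imwrite('pics/c2.png',B); cv2.imwrite('pics/c2t.png',A)
E
```

```text
clock: 5.5
position: [626.5, -44.4, 158.9]
ee_rot: [-0.095, 0.947, 0.031, 0.306]
contact_force: [-6.6, 1.4, 4.3]
gripper_width: 21.0
grasp_force: 60.4
t 5.5 dpos cm [-0.17  1.24 -0.35] drot [-0.  -0.1 -0.3] F [-6.6  1.4  4.3] w 21.0 q [ 0.18  0.26 -0.53 -0.08 -0.16 -1.48]
```

View pics/c2.png

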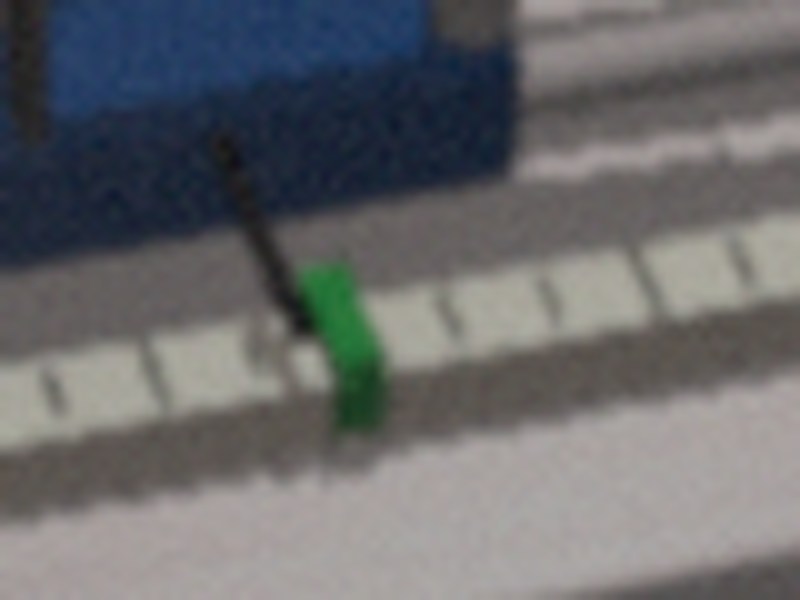

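```bash
python3 - <<'E'
from h import *
np.set_printoptions(precision=1,suppress=True)
loc=lambda p:np.r_[(p[:2]-O)@UX,(p[:2]-O)@UY,p[2]]
S=lambda u,v,**k: loc(pt('scene','sc2',319.55+u/10,284.55+v/10,**k))
d=np.load('pics/sc2.npy')
print('clip',[S(*c,z=97) for c in((300,270),(350,263),(382,350),(335,368))],S(342,313,z=97),S(342,313))
for z in(104,107): print('needle',[S(*c,z=z) for c in((228,150),(270,245),(302,322))],S(302,318))
# top view colour
P,L=cloud('top','top2'); rgb=cv2.imread('pics/top2.png')[:,:,::-1].astype(int)
x,y,z=np.moveaxis(L,-1,0)
n=(rgb.max(-1)<55)&(x>72)&(x<120)&(y>-40)&(y<0)&(z>85)&(z<125);print(n.sum(),L[n])
E
```

```text
clip [array([ 83.1, -14.8,  97. ]), array([83.7, -4.8, 97. ]), array([107. ,  -5.7,  97. ]), array([109.2, -15.7,  97. ])] [ 95.9 -10.2  97. ] [ 95.7 -10.1  96.8]
needle [array([ 54.8, -21.3, 104. ]), array([ 81.6, -20.7, 104. ]), array([102.5, -20.6, 104. ])] [ 89.4 -16.   90.4]
needle [array([ 57.7, -22.2, 107. ]), array([ 84.4, -21.6, 107. ]), array([105.1, -21.5, 107. ])] [ 89.4 -16.   90.4]
15 [[104.1 -21.7 109.2]
 [104.1 -23.7 107.4]
 [102.7 -23.2 105.2]
 [ 99.6 -22.9 108.9]
 [ 98.7 -22.3 104.9]
 [ 96.4 -21.9 105.7]
 [ 93.2 -23.6 108.1]
 [ 90.2 -23.2 111.5]
 [ 89.6 -22.6 106.1]
 [ 87.7 -22.2 105.4]
 [ 85.2 -21.8 107.5]
 [ 84.7 -23.8 107.4]
 [ 81.8 -23.5 110.6]
 [ 80.1 -23.  109.4]
 [ 85.  -24.4  88.7]]
```

View pics/c2t.png

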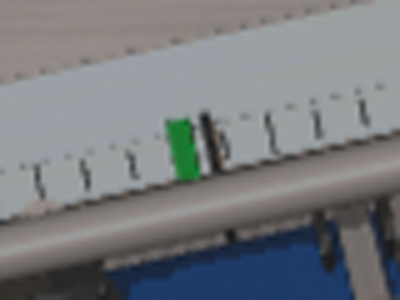

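Needle: about 11–12 mm short of the clip in both views, just right of the clip in the top crop. I'll release, reduce the tilt and grip again, then do the last stretch.

```bash
python3 -m creep '{"translation":[[0,0,0],[0,0,0],[0,0,0],[0,0,0],[0,0,0],[0,0,0],[0,0,0],[0,0,0]],"delta_rot":[[0,0,0],[0,0,0],[-1,4.9,0],[-1,4.9,0],[-1,4.9,0],[-1,4.9,0],[-1,4.9,0],[-1,4.9,0]],"hand":[5,5,5,5,1.8,1.8,1.8,1.8]}'
python3 - <<'E'
from h import *
delta(W(-7.8,29,155.4),goalR(31,-1))
E
```

```text
clock: 6.6
position: [626.9, -44.6, 158.9]
ee_rot: [-0.096, 0.959, 0.027, 0.265]
contact_force: [-1.6, 0.3, -0.1]
gripper_width: 21.4
grasp_force: 59.8
t 6.6 dpos cm [-0.21  1.25 -0.35] drot [-0.  -0.1 -0.3] F [-1.6  0.3 -0.1] w 21.4 q [ 0.18  0.27 -0.48 -0.04 -0.28 -1.52]
```

```bash
python3 -m creep '{"translation":[[-0.1,0.5,0],[-0.19,0.95,0],[-0.23,1.13,0],[-0.23,1.13,0]],"delta_rot":[[0,0,0],[0,0,0],[0,0,0],[0,0,0]],"hand":[1.8,1.8,1.8,1.8]}'
python3 - <<'E'
from h import *
delta(W(-7.8,29,155.4),goalR(31,-1))
a,_=snap('top','top3');b,_=snap('scene','sc3')
A=cv2.resize(a[130:160,260:300,::-1],(400,300),interpolation=cv2.INTER_CUBIC)
B=cv2.resize(b[300:330,330:370,::-1],(400,300),interpolation=cv2.INTER_CUBIC)
cv2.imwrite('pics/c3.png',np.hstack([A,B]))
E
```

```text
clock: 7.1
position: [624.6, -33.0, 158.9]
ee_rot: [-0.096, 0.959, 0.027, 0.265]
contact_force: [-3.7, -2.4, 0.0]
gripper_width: 21.1
grasp_force: 60.1
t 7.1 dpos cm [ 0.02  0.1  -0.35] drot [-0.  -0.1 -0.3] F [-3.7 -2.4  0. ] w 21.1 q [ 0.21  0.26 -0.51  0.01 -0.26 -1.59]
```

View pics/c3.png

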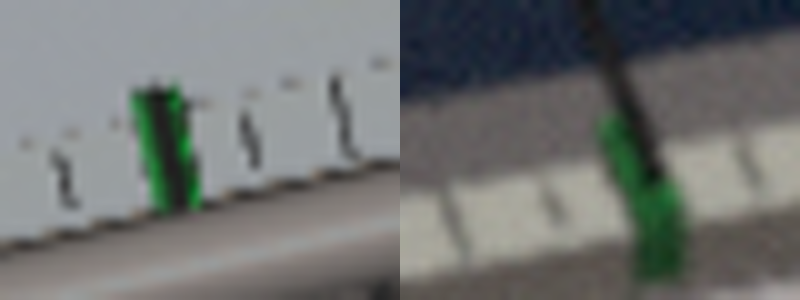

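```bash
python3 - <<'E'
from h import *
np.set_printoptions(precision=1,suppress=True)
loc=lambda p:np.r_[(p[:2]-O)@UX,(p[:2]-O)@UY,p[2]]
S=lambda u,v,z: loc(pt('scene','',329.55+u/10,299.55+v/10,z=z))
T=lambda u,v,z: loc(pt('top','',259.55+u/10,129.55+v/10,z=z))
for z in(103,106): print('S needle',[S(*c,z) for c in((222,80),(253,172))],'T',[T(*c,z) for c in((157,98),(180,195))])
print('T clip',[(T(a,98,97.)+T(b,98,97.))/2 for a,b in((133,183),)],[(T(a,190,97.)+T(b,190,97.))/2 for a,b in((152,200),)])
print('S clip from before -10.2; now left edge',S(203,120,97.),'right front',S(284,195,97),'left front',S(235,205,97))
E
```

```text
S needle [array([ 79.3,  -9.4, 103. ]), array([104. , -10.8, 103. ])] T [array([105.2, -11.3, 103. ]), array([ 84.1, -11.7, 103. ])]
S needle [array([ 82.1, -10.4, 106. ]), array([106.6, -11.8, 106. ])] T [array([104.3, -11.4, 106. ]), array([ 83.3, -11.8, 106. ])]
T clip [array([106.8, -11.2,  97. ])] [array([ 86.9, -10.8,  97. ])]
S clip from before -10.2; now left edge [ 83.2 -14.2  97. ] right front [105.8  -4.9  97. ] left front [106.  -14.8  97. ]
```

In the top crop (left), the needle lies on the clip, and both views agree that it is about 0.5 mm short. I'll nudge it, release and back out.

```bash
python3 -m creep '{"translation":[[-0.01,0.06,0],[-0.01,0.06,0],[-0.01,0.06,0],[-0.01,0.06,0],[-0.01,0.06,0]],"delta_rot":[[0,0,0],[0,0,0],[0,0,0],[0,0,0],[0,0,0]],"hand":[1.8,1.8,5,5,5]}'
python3 - <<'E'
from h import *
np.set_printoptions(precision=2,suppress=True)
s=read_state();print(s['position'],R.from_quat(s['ee_rot']).as_matrix()[:,2]*10)
E
```

```text
clock: 7.82
position: [626.0, -32.1, 160.1]
ee_rot: [-0.096, 0.959, 0.027, 0.267]
contact_force: [-0.1, 0.1, 0.2]
gripper_width: 50.2
grasp_force: 0.0
[626.02 -32.06 160.11] [ 5.06  1.03 -8.57]
```

```bash
python3 -m creep '{"translation":[[-1,-0.2,1.7],[-2.6,-0.5,4.3],[-4.2,-0.8,7],[-5.8,-1.1,9.7],[-7.4,-1.4,12.4],[-9.1,-1.8,15.4]],"delta_rot":[[0,0,0],[0,0,0],[0,0,0],[0,0,0],[0,0,0],[0,0,0]],"hand":[5,5,5,5,3,0]}'
python3 - <<'E'
from h import *
np.set_printoptions(precision=1,suppress=True)
loc=lambda p:np.r_[(p[:2]-O)@UX,(p[:2]-O)@UY,p[2]]
for n in('top','scene'):
    p,d=snap(n,n+'4'); P,L=cloud(n,n+'4'); c=p.astype(int); x,y,z=np.moveaxis(L,-1,0)
    red=(c[...,0]>2.5*c[...,1])&(c[...,0]>60)&(abs(x)<110)&(abs(y)<230)&(z>120)
    v,u=np.nonzero(red); print(n,red.sum(),np.median(L[red],0),'ctr z198',loc(pt(n,'',(u.min()+u.max())/2,(v.min()+v.max())/2,z=198)))
    g=(c[...,1]>1.5*c[...,0])&(c[...,1]>1.5*c[...,2])&(x<130)&(x>60)&(abs(y)<60);v,u=np.nonzero(g);print(u.min(),u.max(),v.min(),v.max())
t=cv2.imread('pics/top4.png')[130:160,260:300]; b=cv2.imread('pics/scene4.png')[300:330,330:370]
cv2.imwrite('pics/c4.png',np.hstack([cv2.resize(i,(400,300),interpolation=cv2.INTER_CUBIC) for i in(t,b)]))
a=.585; C=lambda a:np.array([45-105*np.cos(a),140+105*np.sin(a)])
for f,bk in((.585,60),(.585,8),(.585,0),(.4,0),(.2,0),(0,0)):
    q=C(f)+[-7.2-bk*.515,12+bk*.857]; print(f,bk,q); delta(W(q[0],-61,q[1]),goalR(31,-1))
E
```

```text
clock: 8.57
position: [533.7, -50.4, 314.5]
ee_rot: [-0.096, 0.959, 0.027, 0.266]
contact_force: [0.6, -0.3, 0.6]
gripper_width: 14.4
grasp_force: 0.0
top 156 [-44.5 -61.9 204.9] ctr z198 [-42.9 -61.7 198. ]
273 279 139 150
scene 85 [-35.5 -62.8 203.3] ctr z198 [-43.5 -60.6 198. ]
350 357 312 327
0.585 60 [-80.6 261.4]
t 8.675 dpos cm [ 3.6 -8.4 -5.7] drot [-0.1  0.5 -0.4] F [ 0.7 -0.2  1.1] w 0.8 q [ 0.2 -0.1 -0.4  0.  -0.7 -1.6]
0.585 8 [-53.9 216.8]
t 8.675 dpos cm [  6.2  -7.9 -10.2] drot [-0.1  0.5 -0.4] F [ 0.7 -0.2  1.1] w 0.8 q [ 0.2 -0.1 -0.4  0.  -0.7 -1.6]
0.585 0 [-49.7 210. ]
t 8.675 dpos cm [  6.6  -7.8 -10.9] drot [-0.1  0.5 -0.4] F [ 0.7 -0.2  1.1] w 0.8 q [ 0.2 -0.1 -0.4  0.  -0.7 -1.6]
0.4 0 [-58.9 192.9]
t 8.675 dpos cm [  5.7  -8.  -12.6] drot [-0.1  0.5 -0.4] F [ 0.7 -0.2  1.1] w 0.8 q [ 0.2 -0.1 -0.4  0.  -0.7 -1.6]
0.2 0 [-65.1 172.9]
t 8.675 dpos cm [  5.1  -8.1 -14.6] drot [-0.1  0.5 -0.4] F [ 0.7 -0.2  1.1] w 0.8 q [ 0.2 -0.1 -0.4  0.  -0.7 -1.6]
0 0 [-67.2 152. ]
t 8.675 dpos cm [  4.9  -8.1 -16.7] drot [-0.1  0.5 -0.4] F [ 0.7 -0.2  1.1] w 0.8 q [ 0.2 -0.1 -0.4  0.  -0.7 -1.6]
```

View pics/c4.png

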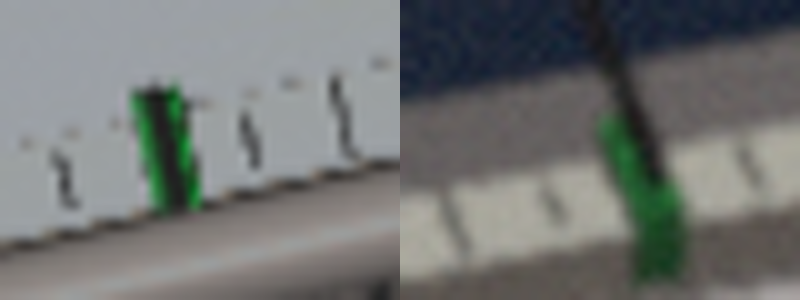

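The needle still lies centred over the clip in both crops. The ball measures local (-43, -61, 198), as expected. Next I'll approach it with the fingers closed.

```bash
python3 -m creep '{"translation":[[0.9,-3,-1.2],[2.2,-6,-3.2],[3.6,-8.4,-5.7],[4.9,-8.1,-7.9],[6.2,-7.9,-10.2],[6.2,-7.9,-10.2]],"delta_rot":[[0,0,0],[0,0,0],[0,0,0],[0,0,0],[0,0,0],[0,0,0]],"hand":[0,0,0,0,0,0]}'
python3 - <<'E'
from h import *
np.set_printoptions(precision=1,suppress=True)
C=lambda a:np.array([45-105*np.cos(a),140+105*np.sin(a)])
for f in(.585,.45,.3,.15,0):
    q=C(f)+[-7.2,12]; print(f,q,np.round((W(q[0],-61,q[1])-read_state()['position'])/10,2))
delta(W(-67.2,-61,152),goalR(31,-1))
snap('scene','sc5'); snap('wrist','w5')
E
```

```text
clock: 9.43
position: [595.7, -129.4, 208.2]
ee_rot: [-0.096, 0.96, 0.027, 0.263]
contact_force: [-0.4, 0.1, 1.0]
gripper_width: 0.3
grasp_force: 0.0
0.585 [-49.7 210. ] [0.5 0.1 0.2]
0.45 [-56.7 197.7] [-0.2 -0.  -1.1]
0.3 [-62.5 183. ] [-0.7 -0.1 -2.5]
0.15 [-66.  167.7] [-1.1 -0.2 -4. ]
0 [-67.2 152. ] [-1.2 -0.2 -5.6]
t 9.425 dpos cm [-1.2 -0.2 -5.6] drot [-0.  -0.4 -0.3] F [-0.4  0.1  1. ] w 0.3 q [-0.   0.2 -0.4 -0.2 -0.5 -1.2]
```

View pics/w5.png

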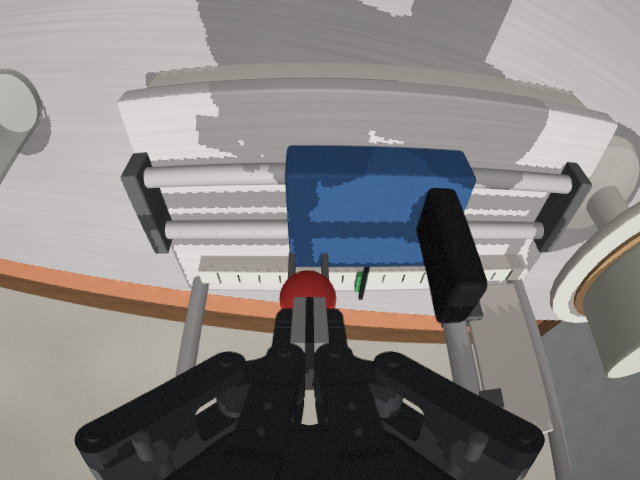

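The fingertips are at column 310, right at the ball at (307,290). Now I'll press along its arc.

```bash
python3 -m creep '{"translation":[[0.2,0,-0.4],[-0.1,0,-1.1],[-0.4,-0.1,-1.8],[-0.7,-0.1,-2.5],[-0.9,-0.2,-3.2],[-1.1,-0.2,-4],[-1.2,-0.2,-4.8],[-1.2,-0.2,-4.8]],"delta_rot":[[0,0,0],[0,0,0],[0,0,0],[0,0,0],[0,0,0],[0,0,0],[0,0,0],[0,0,0]],"hand":[0,0,0,0,0,0,0,0]}'
```

```text
clock: 10.52
position: [581.6, -132.0, 161.8]
ee_rot: [-0.095, 0.96, 0.027, 0.264]
contact_force: [-0.2, -0.0, -0.2]
gripper_width: -0.3
grasp_force: 0.1
```

```bash
python3 - <<'E'
from h import *
np.set_printoptions(precision=1,suppress=True)
loc=lambda p:np.r_[(p[:2]-O)@UX,(p[:2]-O)@UY,p[2]]
print('tcp',loc(read_state()['position']))
for n in('scene','top'):
    p,d=snap(n,n+'6'); P,L=cloud(n,n+'6'); c=p.astype(int); x,y,z=np.moveaxis(L,-1,0)
    red=(c[...,0]>2.5*c[...,1])&(c[...,0]>60)&(abs(x)<110)&(abs(y)<230)&(z>100)
    print(n,red.sum(),np.percentile(L[red],[5,50,95],axis=0) if red.any() else '')
snap('wrist','w6')
E
```

```text
tcp [-69.4 -60.8 161.8]
scene 68 [[-61.3 -70.8 155.2]
 [-52.1 -62.5 161.1]
 [-47.1 -53.1 164.2]]
top 76 [[-61.2 -72.3 155.7]
 [-54.9 -61.7 162.2]
 [-48.  -50.6 165.9]]
```

View pics/w6.png

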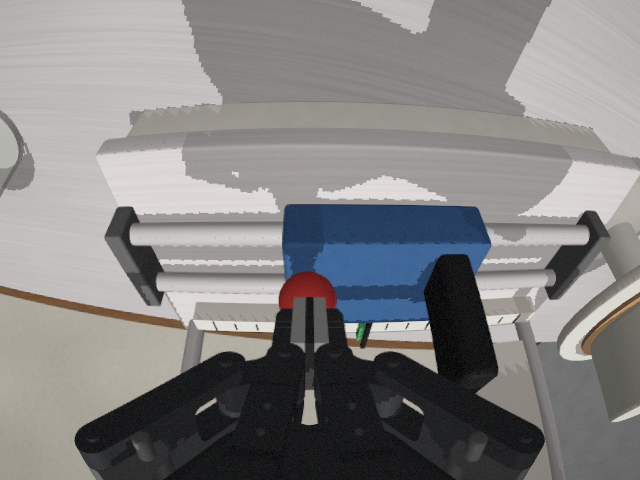

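The ball has followed, to about 11 mm above locked, and it is still centred under the fingertips. I'll continue in small steps.

```bash
python3 -m creep '{"translation":[[0,0,-0.4],[0,0,-0.8],[0,0,-1.1],[0,0,-1.1]],"delta_rot":[[0,0,0],[0,0,0],[0,0,0],[0,0,0]],"hand":[0,0,0,0]}'; python3 -m creep '{"translation":[[0,0,-0.2],[0,0,-0.2]],"delta_rot":[[0,0,0],[0,0,0]],"hand":[0,0]}'
```

```text
clock: 11.18
position: [583.6, -131.5, 151.7]
ee_rot: [-0.096, 0.959, 0.027, 0.265]
contact_force: [-2.6, -0.5, 1.9]
gripper_width: -0.0
grasp_force: 1.1
clock: 11.42
position: [583.9, -131.5, 151.4]
ee_rot: [-0.096, 0.959, 0.027, 0.266]
contact_force: [-8.5, -0.5, 7.7]
gripper_width: 0.1
grasp_force: 5.8
```

```bash
python3 -m creep '{"translation":[[0,0,-0.2],[0,0,-0.3],[0,0,-0.3]],"delta_rot":[[0,0,0],[0,0,0],[0,0,0]],"hand":[0,0,0]}'
```

```text
clock: 11.8
position: [584.2, -131.7, 150.9]
ee_rot: [-0.097, 0.958, 0.027, 0.267]
contact_force: [-15.9, -1.0, 20.7]
gripper_width: -0.3
grasp_force: 13.4
```

The lever is on its stop. I'll retreat along the tool axis and check.

```bash
python3 -m creep '{"translation":[[-0.5,-0.1,0.9],[-1.3,-0.3,2.2],[-2.6,-0.5,4.4],[-4.2,-0.8,7],[-5.8,-1.1,9.7],[-7.6,-1.5,12.8],[-7.6,-1.5,12.8]],"delta_rot":[[0,0,0],[0,0,0],[0,0,0],[0,0,0],[0,0,0],[0,0,0],[0,0,0]],"hand":[0,0,0,0,0,0,0]}'
python3 - <<'E'
from h import *
np.set_printoptions(precision=1,suppress=True)
loc=lambda p:np.r_[(p[:2]-O)@UX,(p[:2]-O)@UY,p[2]]
for n in('scene','top'):
    p,d=snap(n,n+'7'); P,L=cloud(n,n+'7'); c=p.astype(int); x,y,z=np.moveaxis(L,-1,0)
    red=(c[...,0]>2.5*c[...,1])&(c[...,0]>60)&(abs(x)<110)&(abs(y)<230)&(z>100)
    v,u=np.nonzero(red);print(n,red.sum(),np.percentile(L[red],[5,50,95],axis=0),loc(pt(n,'',(u.min()+u.max())/2,(v.min()+v.max())/2,z=140)))
f=lambda i:cv2.resize(i,(400,300),interpolation=cv2.INTER_CUBIC)
t=cv2.imread('pics/top7.png'); b=cv2.imread('pics/scene7.png')
cv2.imwrite('pics/c7.png',np.vstack([np.hstack([f(t[130:160,260:300]),f(b[300:330,330:370])]),np.hstack([f(t),f(b)])]))
E
```

```text
clock: 12.68
position: [508.8, -146.9, 279.3]
ee_rot: [-0.096, 0.958, 0.026, 0.269]
contact_force: [-0.6, 1.0, 0.1]
gripper_width: -0.0
grasp_force: 0.0
scene 63 [[-60.7 -71.  142.9]
 [-53.4 -62.8 148.8]
 [-48.4 -52.9 152.4]] [-60.7 -60.3 140. ]
top 128 [[-69.5 -71.8 145.5]
 [-60.  -61.4 150.4]
 [-50.  -51.4 154.7]] [-58.7 -61.  140. ]
```

View pics/c7.png

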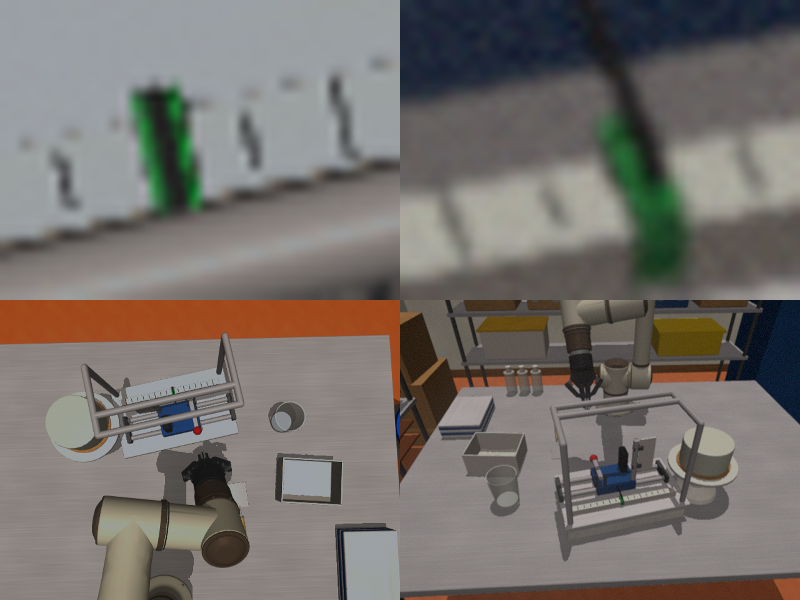

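The needle is still over the clip, and the ball is at local (-60, -61), about 140 mm high, which is locked. The arm is clear, so I'll hand in.

```bash
python3 -c "
from bench import job_done; print(job_done())"
```

```text
the job is handed in; nothing more can be done
None
```

The carriage needle is over the green clip (within about 0.5 mm in both camera views), the clamp lever is pressed down to its stop, the arm has backed clear touching nothing, and the job was handed in at about 13 s.

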